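# Sweep the gold bands into the sorting tray's trough and shut the lid

## Task

Three ring bands lie on the dark pad of the white sorting tray. With the fingertips gently sweep the two gold-coloured bands across the pad and over its edge into the open trough, leaving the silver-coloured band where it lies, then push the trough's hinged lid fully shut over them. Slide the bands, pick nothing up, and leave the things round the tray where they are.

Things in the scene. Friction and masses are not known exactly. Their poses are not given: they have to be found in the camera images.
- sorting_tray: White sorting tray, fixed (it does not slide). Origin on its underside, z up; it spans x -95 to 95 mm, y -118 to 96 mm, height 35 mm. Its +y part is a level dark pad; along its -y side, turned towards the robot, runs an open trough with a hinged lid. Rims 6 mm thick, 7 mm higher than the pad, bound the tray at both x sides and at +y; none stands between pad and trough.
- pad_center (a point): Middle of the dark pad's top, 28 mm above the bench. In the tray's frame the pad spans x -89 to 89 mm and y -67 to 90 mm and drops into the trough at y = -67 mm. The bands start with centres at y -15 to 45 mm, one in each of three lanes at about x = -54, 0 and 54 mm.
- trough_center (a point): Centre of the trough's floor, 23 mm below the pad's top, at y = -86 mm in the tray's frame; the trough runs 89 mm either way along the tray's x and 19 mm either way along its y.
- lid_hinge (a point): Middle of the lid's hinge line, on the outer (-y) edge of the trough, at y = -112 mm, z = 32 mm in the tray's frame; the hinge runs along the tray's x. The lid is amber, 176 mm long along the hinge, 3 mm thick, 50 g, 56 mm from hinge to free edge. Shut, its upper face is 32 mm above the bench (tab 35.5 mm) and its free edge lies over the pad's first 11 mm.
- tray_lid (a joint): Angle of the amber trough lid, in rad: 0 fully shut (level, over the trough), about 1.57 upright, 1.8 leaning outwards (towards the robot) against its stop. It starts open at 1.45 to 1.8. The hinge is stiff: the lid stays at whatever angle it is left and takes about 1 N at its edge to move.
- lid_edge (a point): Middle of the lid's free edge (on the steel finger tab, 40 mm wide), 54 mm from the hinge line; with the lid upright it stands 86 mm above the bench.
- gold_band_1: Gold-coloured (brass) ring band, a short tube of 22 mm outside and 18 mm inside diameter, 7 mm high, about 12 g, lying flat. Origin at the centre of its underside.
- gold_band_2: A second gold-coloured band, the same: ring band, a short tube of 22 mm outside and 18 mm inside diameter, 7 mm high, about 12 g, lying flat. Origin at the centre of its underside.
- silver_band: Silver-coloured (light grey metal) ring band, a short tube of 22 mm outside and 18 mm inside diameter, 7 mm high, about 12 g, lying flat. Origin at the centre of its underside. It stays where it is.
- wood_clamp: Bystander: turned wooden ring clamp, 24 x 121 x 24 mm, lying beside the tray on its +x side (the robot's right); origin under its centre, long axis y.
- tube_lamp: Grey tube lamp on a jointed arm, fixed. Its head hangs low over the bench ahead of the robot, to the left of the tray: it fills about x 0.49 to 0.84, y -0.10 to 0.13 and z 0.17 to 0.40 m in the world frame, and its arm runs from there to the wall rail on the right at x above 0.70. Keep the arm and gripper clear of it, also on the way to the tray.
- lens: Bystander: black lens tube, 22 x 29 x 22 mm, beside the tray on its -x side (the robot's left); origin under its centre.
- brass_cup: Bystander: brass can, 36 mm across, 64 mm high, beside the tray on its -x side (the robot's left); origin under its centre.

How it is judged:
By the outcome, as a careful person would: the job done as asked, in the order asked, and still so for the second after the job is handed in, with the robot touching nothing.
It also fails if it takes over 54 s, if anything falls off the work surface, if the arm or the gripper's body presses on something with over 40 N, if the wrist force passes 120 N, or if a joint passes its speed limit or range.

## Robot

A 6-joint arm with a two-finger parallel gripper is mounted at the origin on a cart in front of the work surface, level with it; the furniture and walls round the work are solid. World frame = base frame: x ahead of the robot, y to its left, z up, the work surface at z = 0. Lengths are in mm, angles in degrees, forces in N, time in s.
With the tool pointing down it reaches from about 275 to 750 mm from the base axis. Payload 10.2 kg.
Tool frame: the origin (TCP) lies midway between the tips of the shut fingers; the grasp point (between the pads) lies 19 mm behind it; z points along the fingers, y is the line along which they close (so a half turn about z gives the same grasp; the last joint's range is limited). The gripper opens to 88 mm and grips with 3 to 60 N. Pads are 18 mm wide; open, the fingers measure 123 mm over their backs; the gripper's body (75 mm by 187 mm) begins 45 mm behind the grasp point.
Start: joints at [64.091, 17.928, 85.812, -0, 76.261, -12.8], TCP at [119.087, 511.321, 238.72] pointing down, gripper open.
Joint ranges: [-168.41, 168.41], [-55.51, 124.54], [10.69, 146.95], [-70.63, 250.63], [1, 178], [-165.06, 165.06]. Speed limits (degrees/s): [136.94, 136.94, 172.46, 180, 180, 180].

## Interface

Orientations are given as [roll, pitch, yaw] about the fixed x, y, z axes, in that order (R = Rz(yaw) Ry(pitch) Rx(roll)).
In Python, from plant import manip gives the robot as it stands. The module is installed in compiled form; this text tells all that it offers.
- The arm moves only by the tool apply_moves, never from a script. Its argument "plan" is one flat list of numbers, 7 for each row, row after row: the opening, from -1 (shut) to 1 (fully open), then the shift along the tool's x, y, z in cm, then the turn, a rotation vector about the tool's x, y, z in rad. A call has 1 to 8 rows; each row is the pose to reach, as a shift and turn from the pose commanded when the call began, along the tool's axes at that moment; what a row does not reach only later rows make up. A row lasts 1/10 s, in which the tool goes at most 50 mm and 8.59 degrees, less where a joint would pass 70% of its speed; a pose out of reach is approached as far as the arm can. A call with a gripper value outside its range is refused whole. The fingers move at their own pace and stop on an object; the grip force is fixed at half the most. Time passes only in rows, so rows that repeat a pose let the fingers close. It gives the time, the measured TCP pose, the force, the opening and the grip force at its end, in the units of the state.
- manip.get_obs(): the state, without advancing time (a new reading comes with each control period).
- manip.camera(name): name is "scene" or "side" or "wrist"; returns a dict with "image" (384x512x3 uint8, red, green, blue), "range_z" (384x512 float32, mm along the optical axis (not along the pixel's ray), 0 where there is no reading), "fx", "fy", "cx", "cy" (pixels), "k1" (the pictures are not rectified: a ray, as slopes to the right and down, at radius r is drawn at 1 + k1 r^2 times it, then the intrinsics apply), "world_from_camera" (4x4, takes a point from camera to world coordinates). Camera axes: x right, y up, looking along -z (the intrinsics and any distortion apply to the point x, -y, -z); pixel columns grow to the right and rows downward; lengths in mm; the calibration is good to about 2 mm. A picture is of the moment at which its call begins.
- manip.job_done(): hands the job in; it is judged then, once.
The state is a dict: "t": time; "joints": joint angles; "joint_vel": joint speeds; "tau": joint torques, N m; "eef_pos": TCP position; "orientation": TCP orientation; "force": force on the tool from outside, world axes, zero at the start; "torque": the same for the moment, N m; "opening": finger opening in mm; "grip_force": force on a finger pad.
Only numpy, scipy, OpenCV 4.12 (cv2) and the standard library are available. Lean on these libraries where they do the work, as an engineer would, in place of code of your own. Each camera call takes 0.05 s, during which the arm holds its last target. There are 200 camera calls.

## Working session

There is one attempt and no reset: what is moved stays moved. The work goes in short steps, Python scripts to look and compute and a tool call to move; the robot and the scene stay as the last step left them, time stands still between calls to the robot, and variables do not carry over. Pictures are saved under pics/ and viewed, at most 10 in all, crops included, and the job is handed in when it is done.

Besides the shell and the picture viewer there is one more tool, called after "Request:" as name(argument=value, ...) on one line, values as JSON. apply_moves: Moves the arm, as the interface text tells. Its arguments: {"type":"object","properties":{"plan":{"type":"array","items":{"type":"number"}}},"required":["plan"]}

```bash
mkdir -p pics
cat > h.py <<'E'
import numpy as np, cv2
from plant import manip
def shot(n,f):
    c=manip.camera(n); cv2.imwrite('pics/'+f+'.png',c['image'][:,:,::-1]); np.savez('pics/'+f+'.npz',**c); return c
def w(c,u,v,z=None):
    xd=(u-c['cx'])/c['fx']; yd=(v-c['cy'])/c['fy']; x,y=xd,yd
    for _ in range(20):
        s=1+c['k1']*(x*x+y*y); x,y=xd/s,yd/s
    T=c['world_from_camera']; d=T[:3,:3]@np.array([x,-y,-1.]); o=T[:3,3]
    t=(z-o[2])/d[2] if z is not None else float(c['range_z'][int(round(v)),int(round(u))])
    return (o+t*d).round(1)
E
python3 - <<'E'
from h import *
for n in('scene','side'):
    c=shot(n,n+'1'); print(n,c['fx'],c['k1'],c['world_from_camera'].round(2).tolist())
im=[cv2.imread(f'pics/{n}1.png') for n in('scene','side')]
o=manip.get_obs(); print({k:o[k] for k in('t','eef_pos','orientation','opening','force')})
E
```

```text
scene 476.5544089093927 -0.007806761644254643 [[0.7, 0.53, -0.47, 100.26], [-0.71, 0.51, -0.48, -693.52], [-0.01, 0.68, 0.74, 769.62], [0.0, 0.0, 0.0, 1.0]]
side 407.1190775250996 -0.09676007310790409 [[0.89, 0.26, -0.37, 234.61], [-0.45, 0.55, -0.7, -860.31], [0.02, 0.79, 0.61, 623.49], [0.0, 0.0, 0.0, 1.0]]
{'t': 0.1, 'eef_pos': array([118.98918072, 511.1162534 , 238.238083  ]), 'orientation': array([-1.79936312e+02, -1.43559238e-02,  1.66893079e+02]), 'opening': 87.99497382233876, 'force': array([-0.19595813,  0.04883914,  0.10536228])}
```

View pics/scene1.png

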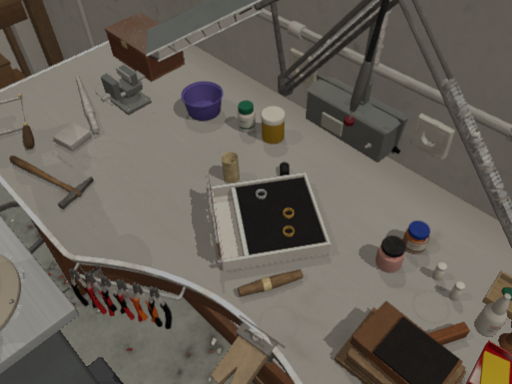

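View pics/side1.png

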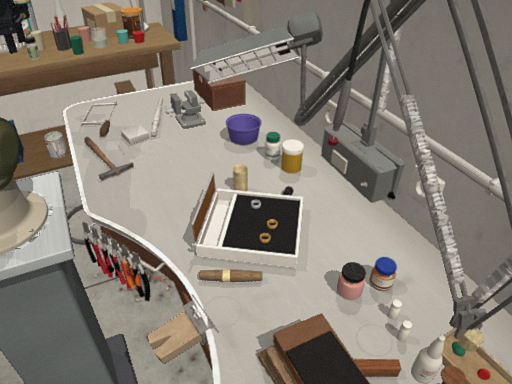

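The scene view shows the silver band at (262,194) and the gold bands at (289,212) and (289,231). The tray spans about (210–328, 175–268), with the lid standing on its left side. Next I'll enlarge the crop.

Run:
```python
from h import *
a=cv2.imread('pics/scene1.png')[140:300,195:345]; b=cv2.imread('pics/side1.png')[160:290,185:315]
a=cv2.resize(a,(600,600*160//150)[:2],interpolation=cv2.INTER_CUBIC)[:600]
cv2.imwrite('pics/c1.png',cv2.resize(cv2.imread('pics/scene1.png')[155:285,190:350],None,fx=4.6,fy=4.6,interpolation=cv2.INTER_CUBIC))
c=dict(np.load('pics/scene1.npz')); d=dict(np.load('pics/side1.npz'))
for n,k,P in(('sc',c,[(262,194),(289,212),(289,231)]),('sd',d,[(256,204),(273,224),(265,238)])):
    for u,v in P: print(n,w(k,u,v,32),w(k,u,v))
```

```text
sc [ 552.3 -230.5   32. ] [ 553.8 -229.    29.6]
sc [ 555.9 -302.6   32. ] [ 557.  -301.7   30.3]
sc [ 521.3 -334.4   32. ] [ 522.8 -333.1   29.5]
sd [ 552.6 -230.2   32. ] [ 554.2 -227.1   29.1]
sd [ 555.9 -305.5   32. ] [ 558.  -301.8   28.1]
sd [ 521.2 -335.6   32. ] [ 522.8 -332.5   28.5]
```

View pics/c1.png

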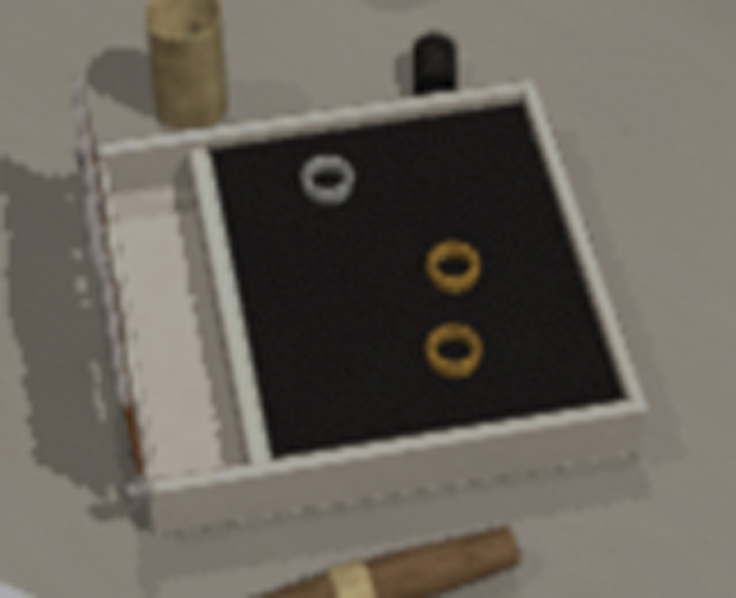

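Run:
```python
from h import *
c=dict(np.load('pics/scene1.npz'))
f=lambda p,z: w(c,190+p[0]/4.6,155+p[1]/4.6,z)
# outer rim corners at z35: far-left(-95,96), far-right(95,96), near-right(95,-118)
P=[((532,83),(-95,96)),((645,407),(95,96)),((148,490),(95,-118)),((100,152),(-95,-112))]
W=np.array([f(p,35)[:2] for p,_ in P]); L=np.array([l for _,l in P],float)
print(W, [np.linalg.norm(W[i]-W[i+1]) for i in range(2)])
M=W[:3];N=L[:3]; A=M-M.mean(0);B=N-N.mean(0)
U,S,V=np.linalg.svd(B.T@A); R=(V.T@U.T); t=M.mean(0)-R@N.mean(0)
print('yaw',np.degrees(np.arctan2(R[1,0],R[0,0])),'origin',t,'resid',(N@R.T+t-M).round(1).tolist())
np.savez('tray.npz',R=R,t=t)
for n,p in(('silver',(328,180)),('g1',(454,266)),('g2',(454,350))):
    q=f(p,33); print(n,q,((q[:2]-t)@R).round(1))
for p in((195,150),(265,465),(213,150),(272,458)):print(((f(p,28)[:2]-t)@R).round(1))
print('clamp etc',[(((f(p,z)[:2]-t)@R).round(1)) for p,z in(((515,535),20),((265,595),20),((185,25),64),((435,45),29))])
# lid from range: points with tray-frame y<-100, z>40
Z=c['range_z']; Q=[]
for v in range(165,270):
  for u in range(195,240):
    if Z[v,u]>0:
      q=w(c,u,v); l=(q[:2]-t)@R
      if abs(l[0])<85 and -160<l[1]<-80 and q[2]>38: Q.append([*l,q[2]])
Q=np.array(Q); print(len(Q)); 
for a in range(38,96,6):
  s=Q[(Q[:,2]>=a)&(Q[:,2]<a+6)]; print(a,len(s),np.median(s[:,1]) if len(s) else '')
```

```text
[[ 657.4 -257.4]
 [ 551.9 -410.8]
 [ 384.  -295.4]
 [ 489.5 -145.7]] [np.float64(186.17682455128514), np.float64(203.73406686168124)]
yaw -124.09804730334422 origin [ 528.42671493 -281.14908529] resid [[3.8, 1.1], [2.8, -2.8], [-6.5, 1.7]]
silver [ 550.5 -230.3   33. ] [-54.5 -10.2]
g1 [ 553.3 -304.1   33. ] [ 5.1 33.5]
g2 [ 520.2 -334.6   33. ] [48.9 23.2]
[-89.1 -65.3]
[ 85.9 -63.6]
[-87.4 -57.3]
[ 83.1 -60.3]
clamp etc [array([133.1,  28.4]), array([139.9, -73.4]), array([-133.7,  -60.9]), array([-131.2,   56.5])]
243
38 9 -111.64156106374088
44 9 -111.76694042050126
50 7 -111.85787087939721
56 9 -112.19446980581614
62 5 -112.3613471452277
68 11 -112.45997963517345
74 8 -112.99087793476583
80 31 -114.32674958248023
86 154 -115.32990066783516
92 0
```

```bash
cat >> h.py <<'E'
YAW=-124.4; a=np.radians(YAW); TR=np.array([[np.cos(a),-np.sin(a)],[np.sin(a),np.cos(a)]]); T0=np.array([528.4,-281.1])
tw=lambda x,y,z: [*(T0+TR@[x,y]),z]
def wt(p): return [*((np.array(p[:2])-T0)@TR).round(1),round(float(p[2]),1)]
from scipy.spatial.transform import Rotation as Ro
def go(*targets,yaw=145.6):
    o=manip.get_obs(); R=Ro.from_euler('xyz',o['orientation'],degrees=True)
    print('t',round(o['t'],2),'at',o['eef_pos'].round(1),'tray',wt(o['eef_pos']),'F',o['force'].round(1),'open',round(o['opening'],1))
    for q in targets:
        s=R.inv().apply(np.array(q)-o['eef_pos'])/10
        r=(R.inv()*Ro.from_euler('xyz',[180,0,yaw],degrees=True)).as_rotvec()
        print(np.array(q).round(1),s.round(2),r.round(3))
E
python3 - <<'E'
from h import *
go([340,50,238],[360,-180,238],tw(0,0,238),tw(49,55,120))
E
```

```text
t 0.1 at [119.  511.1 238.2] tray [np.float64(-422.4), np.float64(-785.4), 238.2] F [-0.2  0.   0.1] open 88.0
[340  50 238] [-31.98 -39.9    0.06] [-0.001 -0.     0.372]
[ 360 -180  238] [-39.15 -61.85   0.08] [-0.001 -0.     0.372]
[ 528.4 -281.1  238. ] [-57.84 -67.87   0.08] [-0.001 -0.     0.372]
[ 546.1 -352.6  120. ] [-61.19 -74.42  11.89] [-0.001 -0.     0.372]
```

Request:
apply_moves(plan=[-0.68, -32, -39.9, 0, 0, 0, 0.37, -0.68, -32, -39.9, 0, 0, 0, 0.37, -0.68, -32, -39.9, 0, 0, 0, 0.37, -0.68, -32, -39.9, 0, 0, 0, 0.37, -0.68, -32, -39.9, 0, 0, 0, 0.37, -0.68, -32, -39.9, 0, 0, 0, 0.37, -0.68, -32, -39.9, 0, 0, 0, 0.37, -0.68, -32, -39.9, 0, 0, 0, 0.37])

```text
t: 0.9
eef_pos: [292.2, 148.8, 238.8]
orientation: [180.0, 0.0, 145.7]
force: [1.2, 0.7, -0.2]
opening: 26.0
grip_force: 0.0
```

Run:
```python
from h import *
go([340,50,238],[360,-180,238],tw(0,0,238),tw(49,55,120))
```

```text
t 0.9 at [292.2 148.8 238.8] tray [np.float64(-221.3), np.float64(-437.8), 238.8] F [ 1.2  0.7 -0.2] open 26.0
[340  50 238] [-9.52 -5.47  0.08] [0.    0.    0.002]
[ 360 -180  238] [-24.12 -23.35   0.08] [0.    0.    0.002]
[ 528.4 -281.1  238. ] [-43.73 -22.22   0.09] [0.    0.    0.002]
[ 546.1 -352.6  120. ] [-49.22 -27.13  11.89] [0.    0.    0.002]
```

Request:
apply_moves(plan=[-0.68, -9.5, -5.5, 0, 0, 0, 0, -0.68, -9.5, -5.5, 0, 0, 0, 0, -0.68, -24, -23.3, 0, 0, 0, 0, -0.68, -24, -23.3, 0, 0, 0, 0, -0.68, -24, -23.3, 0, 0, 0, 0, -0.68, -24, -23.3, 0, 0, 0, 0, -0.68, -24, -23.3, 0, 0, 0, 0, -0.68, -24, -23.3, 0, 0, 0, 0])

```text
t: 1.7
eef_pos: [358.8, -180.5, 238.2]
orientation: [-180.0, -0.0, 145.4]
force: [0.0, 0.1, -0.2]
opening: 14.3
grip_force: 0.0
```

Run:
```python
from h import *
go([360,-180,238],tw(0,-20,238),tw(0,-20,180))
```

```text
t 1.7 at [ 358.8 -180.5  238.2] tray [np.float64(12.8), np.float64(-196.7), 238.2] F [ 0.   0.1 -0.2] open 14.3
[ 360 -180  238] [-0.07  0.11  0.02] [-0.    -0.001 -0.003]
[ 511.9 -269.8  238. ] [-1.767e+01  1.340e+00  1.000e-02] [-0.    -0.001 -0.003]
[ 511.9 -269.8  180. ] [-17.67   1.34   5.81] [-0.    -0.001 -0.003]
```

Request:
apply_moves(plan=[-0.68, -17.7, 1.3, 0, 0, 0, 0, -0.68, -17.7, 1.3, 0, 0, 0, 0, -0.68, -17.7, 1.3, 0, 0, 0, 0, -0.68, -17.7, 1.3, 0, 0, 0, 0, -0.68, -17.7, 1.3, 0, 0, 0, 0, -0.68, -17.7, 1.3, 0, 0, 0, 0])

```text
t: 2.3
eef_pos: [512.3, -265.1, 238.1]
orientation: [180.0, -0.1, 145.7]
force: [-0.6, -0.0, 0.3]
opening: 13.9
grip_force: 0.0
```

Run:
```python
from h import *
go(tw(49,55,120)); c=shot('wrist','w1'); print(c['world_from_camera'].round(2).tolist())
```

```text
t 2.3 at [ 512.3 -265.1  238.1] tray [np.float64(-4.2), np.float64(-22.3), 238.1] F [-0.6 -0.   0.3] open 13.9
[ 546.1 -352.6  120. ] [-7.74 -5.34 11.8 ] [ 0.    -0.002  0.002]
[[0.56, -0.79, -0.25, 447.31], [0.83, 0.54, 0.17, -219.02], [-0.0, -0.3, 0.95, 383.26], [0.0, 0.0, 0.0, 1.0]]
```

View pics/w1.png

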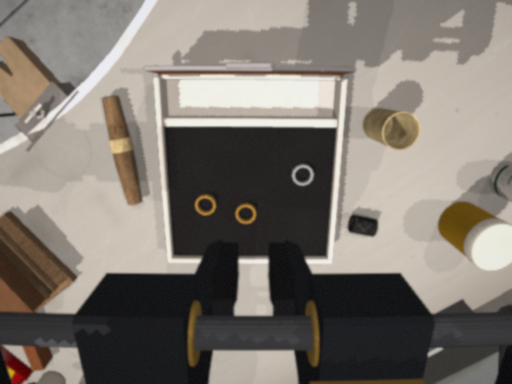

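The wrist view shows gold at (205,205) and (246,214), silver at (303,175), pad edge along y≈120, trough above it, and lid edge-on at y≈70.

Run:
```python
from h import *
c=dict(np.load('pics/w1.npz'))
for n,p,z in(('g2',(205.5,205.5),34),('g1',(246,214),34),('s',(303,175.5),34),('edgeL',(165,119),28),('edgeR',(337,119),28),('farL',(167,262),35),('farR',(333,262),35),('nearL',(155,76),35),('nearR',(350,76),35),('lidtop',(250,67),86),('clamp',(122,145),24),('cup',(400,130),64)):
    q=w(c,*p,z); print(n,q,wt(q))
```

```text
g2 [ 521.3 -331.6   34. ] [np.float64(45.7), np.float64(22.7), 34.0]
g1 [ 554.  -300.9   34. ] [np.float64(1.9), np.float64(32.3), 34.0]
s [ 552.  -226.9   34. ] [np.float64(-58.1), np.float64(-11.1), 34.0]
edgeL [ 423.9 -312.    28. ] [np.float64(84.5), np.float64(-68.8), 28.0]
edgeR [ 522.7 -166.7   28. ] [np.float64(-91.2), np.float64(-69.3), 28.0]
farL [ 551.3 -408.9   35. ] [np.float64(92.5), np.float64(91.1), 35.0]
farR [ 658.  -251.9   35. ] [np.float64(-97.3), np.float64(90.4), 35.0]
nearL [ 386.3 -292.7   35. ] [np.float64(89.9), np.float64(-110.7), 35.0]
nearR [ 492.7 -136.3   35. ] [np.float64(-99.3), np.float64(-111.3), 35.0]
lidtop [ 434.  -213.1   86. ] [np.float64(-2.8), np.float64(-116.3), 86.0]
clamp [ 418.8 -367.8   24. ] [np.float64(133.5), np.float64(-41.4), 24.0]
cup [ 556.7 -127.8   64. ] [np.float64(-142.5), np.float64(-63.3), 64.0]
```

Run:
```python
from h import *
go(tw(47,53,80),tw(47,53,45),tw(47,53,31.5))
```

```text
t 2.35 at [ 512.  -265.   238.6] tray [np.float64(-4.0), np.float64(-22.6), 238.6] F [ 0.7 -0.1  0.9] open 13.9
[ 545.6 -349.8   80. ] [-7.56 -5.12 15.85] [ 0.    -0.001  0.002]
[ 545.6 -349.8   45. ] [-7.57 -5.12 19.35] [ 0.    -0.001  0.002]
[ 545.6 -349.8   31.5] [-7.57 -5.12 20.7 ] [ 0.    -0.001  0.002]
```

Request:
apply_moves(plan=[-0.68, -7.6, -5.1, 4, 0, 0, 0, -0.68, -7.6, -5.1, 8, 0, 0, 0, -0.68, -7.6, -5.1, 12, 0, 0, 0, -0.68, -7.6, -5.1, 15.8, 0, 0, 0, -0.68, -7.6, -5.1, 18.5, 0, 0, 0, -0.68, -7.6, -5.1, 18.5, 0, 0, 0])

```text
t: 2.95
eef_pos: [544.5, -349.1, 50.5]
orientation: [179.9, -0.4, 145.7]
force: [0.3, 0.5, 0.5]
opening: 14.1
grip_force: 0.0
```

Run:
```python
from h import *
go(tw(47,53,45),tw(47,53,31.5))
c=shot('wrist','w2')
im=cv2.imread('pics/w2.png'); cv2.imwrite('pics/w2c.png',im)
```

```text
t 2.95 at [ 544.5 -349.1   50.5] tray [np.float64(47.0), np.float64(51.7), 50.5] F [0.3 0.5 0.5] open 14.1
[ 545.6 -349.8   45. ] [-0.14  0.    0.55] [ 0.001 -0.007  0.002]
[ 545.6 -349.8   31.5] [-0.15  0.    1.9 ] [ 0.001 -0.007  0.002]
```

View pics/w2.png

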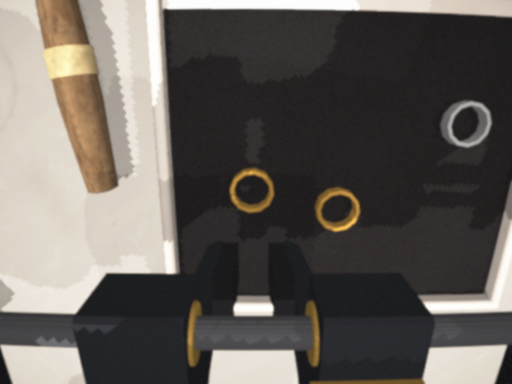

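g2 at (252,191) is centred ahead of the finger gap (x≈255), and g1 at (338,209) is clear. I'll descend and then sweep.

Request:
apply_moves(plan=[-0.68, -0.1, 0, 0.7, 0, 0, 0, -0.68, -0.1, 0, 1.2, 0, 0, 0, -0.68, -0.1, 0, 1.6, 0, 0, 0, -0.68, -0.1, 0, 1.9, 0, 0, 0, -0.68, -0.1, 0, 1.9, 0, 0, 0])

```text
t: 3.5
eef_pos: [547.3, -351.6, 34.6]
orientation: [180.0, -0.0, 145.7]
force: [0.8, 0.7, -0.5]
opening: 14.0
grip_force: 0.0
```

Run:
```python
from h import *
go(tw(47,40,31),tw(47,-64,31))
```

```text
t 3.5 at [ 547.3 -351.6   34.6] tray [np.float64(47.5), np.float64(55.4), 34.6] F [ 0.8  0.7 -0.5] open 14.0
[ 534.9 -342.5   31. ] [1.54 0.05 0.36] [ 0.    -0.     0.002]
[ 449.  -283.7   31. ] [11.94  0.07  0.36] [ 0.    -0.     0.002]
```

Request:
apply_moves(plan=[-0.68, 0.2, 0, 0.2, 0, 0, 0, -0.68, 0.5, 0, 0.35, 0, 0, 0, -0.68, 1.1, 0, 0.35, 0, 0, 0, -0.68, 1.7, 0, 0.35, 0, 0, 0, -0.68, 2.3, 0, 0.35, 0, 0, 0, -0.68, 2.9, 0, 0.35, 0, 0, 0, -0.68, 3.5, 0, 0.35, 0, 0, 0, -0.68, 4.1, 0, 0.35, 0, 0, 0])

```text
t: 4.3
eef_pos: [513.1, -328.3, 31.3]
orientation: [-180.0, 0.0, 145.7]
force: [0.4, 0.7, -0.1]
opening: 13.7
grip_force: 0.0
```

Run:
```python
from h import *
go(tw(47,-64,31))
c=shot('wrist','w3')
```

```text
t 4.3 at [ 513.1 -328.3   31.3] tray [np.float64(47.6), np.float64(14.0), 31.3] F [ 0.4  0.7 -0.1] open 13.7
[ 449.  -283.7   31. ] [7.8  0.07 0.03] [-0.     0.     0.002]
```

View pics/w3.png

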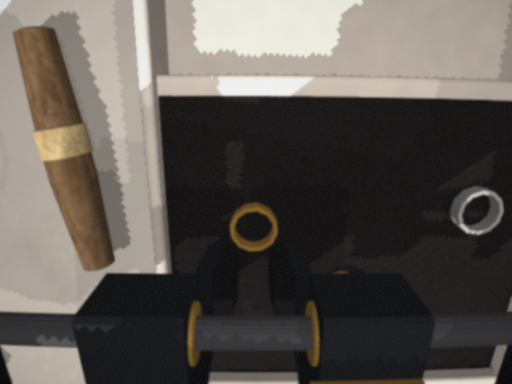

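The band rides at (254,228) in the finger gap, so I'll continue.

Request:
apply_moves(plan=[-0.68, 0.6, 0, 0, 0, 0, 0, -0.68, 1.2, 0, 0, 0, 0, 0, -0.68, 1.8, 0, 0, 0, 0, 0, -0.68, 2.4, 0, 0, 0, 0, 0, -0.68, 3, 0, 0, 0, 0, 0, -0.68, 3.6, 0, 0, 0, 0, 0, -0.68, 4.2, 0, 0, 0, 0, 0, -0.68, 4.8, 0, 0, 0, 0, 0])

```text
t: 5.15
eef_pos: [473.4, -301.2, 31.2]
orientation: [180.0, 0.0, 145.7]
force: [-0.3, 0.7, 0.7]
opening: 14.4
grip_force: 0.1
```

Request:
apply_moves(plan=[-0.68, 0.6, 0, 0, 0, 0, 0, -0.68, 1.2, 0, 0, 0, 0, 0, -0.68, 1.8, 0, 0, 0, 0, 0, -0.68, 2.4, 0, 0, 0, 0, 0, -0.68, 2.9, 0, 0, 0, 0, 0, -0.68, 3.2, 0, 0, 0, 0, 0, -0.68, 3.2, 0, 0, 0, 0, 0])

```text
t: 5.85
eef_pos: [447.2, -283.3, 31.3]
orientation: [180.0, -0.0, 145.7]
force: [-0.1, 0.5, 0.3]
opening: 14.1
grip_force: 0.0
```

Run:
```python
from h import *
go(tw(47,-64,31),tw(47,-55,85), tw(3.5,62,85))
c=shot('wrist','w4')
```

```text
t 5.85 at [ 447.2 -283.3   31.3] tray [np.float64(47.7), np.float64(-65.8), 31.3] F [-0.1  0.5  0.3] open 14.1
[ 449.  -283.7   31. ] [-0.18  0.07  0.02] [ 0.    -0.     0.002]
[ 456.5 -288.8   85. ] [-1.08  0.07 -5.38] [ 0.    -0.     0.002]
[ 577.6 -319.    85. ] [-12.79   4.4   -5.38] [ 0.    -0.     0.002]
```

View pics/w4.png

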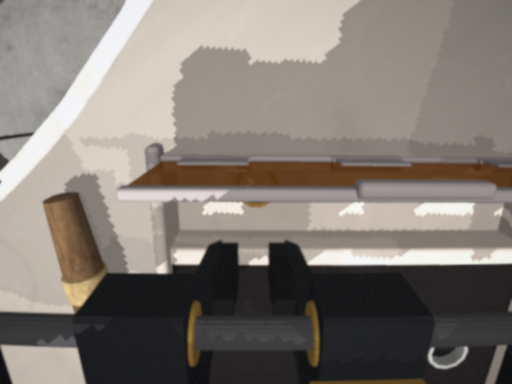

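The gold band shows at (257,204), inside the trough behind the lid edge. Now band g1.

Request:
apply_moves(plan=[-0.68, -0.5, 0, -2.5, 0, 0, 0, -0.68, -1, 0, -5.4, 0, 0, 0, -0.68, -5, 1.5, -5.4, 0, 0, 0, -0.68, -9, 3, -5.4, 0, 0, 0, -0.68, -12.6, 4.4, -5.4, 0, 0, 0, -0.68, -12.8, 4.4, -4, 0, 0, 0, -0.68, -12.8, 4.4, -3, 0, 0, 0, -0.68, -12.8, 4.4, -3, 0, 0, 0])

```text
t: 6.7
eef_pos: [576.3, -318.4, 58.9]
orientation: [180.0, -0.3, 145.7]
force: [0.3, 0.5, 0.7]
opening: 14.0
grip_force: 0.0
```

Run:
```python
from h import *
go(tw(3.5,62,31.3))
c=shot('wrist','w5')
hsv=cv2.cvtColor(c['image'],cv2.COLOR_RGB2HSV); m=cv2.inRange(hsv,(10,110,90),(28,255,255)); m[272:]=0
n,l,s,ct=cv2.connectedComponentsWithStats(m)
for i in range(1,n):
    if s[i,4]>60: b=s[i]; u,v=b[0]+b[2]/2,b[1]+b[3]/2; print(b,wt(w(c,u,v,32)))
```

```text
t 6.7 at [ 576.3 -318.4   58.9] tray [np.float64(3.7), np.float64(60.6), 58.9] F [0.3 0.5 0.7] open 14.0
[ 577.6 -319.    31.3] [-0.15  0.02  2.76] [ 0.    -0.005  0.001]
[   0   60   45  112 2410] [np.float64(119.0), np.float64(-5.3), 32.0]
[231 166  43  43 719] [np.float64(2.7), np.float64(32.2), 32.0]
```

Well aligned (band at (2.7, 32), tool at x 3.7).

Request:
apply_moves(plan=[-0.68, 0, 0, 1, 0, 0, 0, -0.68, 0, 0, 1.8, 0, 0, 0, -0.68, 0, 0, 2.4, 0, 0, 0, -0.68, 0, 0, 2.7, 0, 0, 0, -0.68, 0, 0, 2.7, 0, 0, 0, -0.68, 0, 0, 2.7, 0, 0, 0])

```text
t: 7.35
eef_pos: [578.0, -319.3, 34.4]
orientation: [-180.0, 0.0, 145.7]
force: [-0.4, -0.2, -0.5]
opening: 14.5
grip_force: 0.0
```

Run:
```python
from h import *
go(tw(3.5,-65.5,31.3))
```

```text
t 7.35 at [ 578.  -319.3   34.4] tray [np.float64(3.5), np.float64(62.5), 34.4] F [-0.4 -0.2 -0.5] open 14.5
[ 472.4 -247.    31.3] [12.8   0.02  0.31] [-0.     0.     0.002]
```

Request:
apply_moves(plan=[-0.68, 0.2, 0, 0.2, 0, 0, 0, -0.68, 0.5, 0, 0.3, 0, 0, 0, -0.68, 1.1, 0, 0.3, 0, 0, 0, -0.68, 1.7, 0, 0.3, 0, 0, 0, -0.68, 2.3, 0, 0.3, 0, 0, 0, -0.68, 2.9, 0, 0.3, 0, 0, 0, -0.68, 3.5, 0, 0.3, 0, 0, 0, -0.68, 4.1, 0, 0.3, 0, 0, 0])

```text
t: 8.15
eef_pos: [543.6, -295.8, 31.3]
orientation: [180.0, 0.0, 145.7]
force: [0.2, -0.2, 0.1]
opening: 14.2
grip_force: 0.0
```

Request:
apply_moves(plan=[-0.68, 0.6, 0, 0, 0, 0, 0, -0.68, 1.2, 0, 0, 0, 0, 0, -0.68, 1.8, 0, 0, 0, 0, 0, -0.68, 2.4, 0, 0, 0, 0, 0, -0.68, 3, 0, 0, 0, 0, 0, -0.68, 3.6, 0, 0, 0, 0, 0, -0.68, 4.2, 0, 0, 0, 0, 0, -0.68, 4.8, 0, 0, 0, 0, 0])

```text
t: 8.95
eef_pos: [504.0, -268.8, 31.2]
orientation: [-180.0, 0.0, 145.7]
force: [0.2, 0.3, -0.5]
opening: 14.0
grip_force: 0.0
```

Run:
```python
from h import *
go(tw(3.5,-65.5,31.3))
```

```text
t 8.95 at [ 504.  -268.8   31.2] tray [np.float64(3.6), np.float64(-27.1), 31.2] F [ 0.2  0.3 -0.5] open 14.0
[ 472.4 -247.    31.3] [ 3.84  0.02 -0.01] [-0.     0.     0.002]
```

Request:
apply_moves(plan=[-0.68, 0.6, 0, 0, 0, 0, 0, -0.68, 1.2, 0, 0, 0, 0, 0, -0.68, 1.8, 0, 0, 0, 0, 0, -0.68, 2.4, 0, 0, 0, 0, 0, -0.68, 3, 0, 0, 0, 0, 0, -0.68, 3.5, 0, 0, 0, 0, 0, -0.68, 3.8, 0, 0, 0, 0, 0, -0.68, 3.8, 0, 0, 0, 0, 0])

```text
t: 9.75
eef_pos: [472.8, -247.5, 31.3]
orientation: [-180.0, -0.0, 145.7]
force: [0.2, 0.3, -0.4]
opening: 14.0
grip_force: 0.0
```

Request:
apply_moves(plan=[-0.68, -0.5, 0, -2.5, 0, 0, 0, -0.68, -2, 0, -6, 0, 0, 0, -0.68, -4, 0, -10, 0, 0, 0, -0.68, -6, 0, -14, 0, 0, 0, -0.68, -6, 0, -18, 0, 0, 0, -0.68, -6, 0, -18, 0, 0, 0])

```text
t: 10.35
eef_pos: [524.4, -282.8, 216.6]
orientation: [-179.9, 0.6, 145.7]
force: [0.3, -0.6, -0.7]
opening: 14.2
grip_force: 0.0
```

Run:
```python
from h import *
go(tw(0,-150,140))
c=shot('wrist','w6')
```

```text
t 10.35 at [ 524.4 -282.8  216.6] tray [np.float64(3.7), np.float64(-2.3), 216.6] F [ 0.3 -0.6 -0.7] open 14.2
[ 404.6 -196.4  140. ] [14.84  0.4   7.52] [-0.001  0.01   0.002]
```

View pics/w6.png

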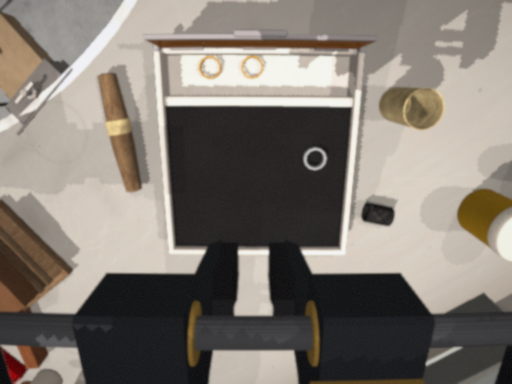

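Both gold bands lie flat in the trough at (210,67) and (252,67), and the silver band is at (315,159). Now the lid: shut the fingers, go round outside it and push it over along the arc.

Request:
apply_moves(plan=[-1, 5, 0.3, 3, 0, 0, 0, -1, 10, 0.3, 5, 0, 0, 0, -1, 14.8, 0.3, 6, 0, 0, 0, -1, 14.8, 0.3, 9, 0, 0, 0, -1, 14.8, 0.3, 12, 0, 0, 0, -1, 14.8, 0.3, 14, 0, 0, 0, -1, 14.8, 0.3, 14, 0, 0, 0])

```text
t: 11.1
eef_pos: [400.3, -194.2, 68.5]
orientation: [180.0, -0.4, 145.7]
force: [-0.8, -0.3, 0.9]
opening: 0.6
grip_force: 0.0
```

Run:
```python
from h import *
P=[tw(0,-121+42*np.cos(t),32+42*np.sin(t)) for t in np.radians([105,97,89,81,73,65,57,49])]
go(tw(0,-150,72),*P)
```

```text
t 11.1 at [ 400.3 -194.2   68.5] tray [np.float64(0.6), np.float64(-154.8), 68.5] F [-0.8 -0.3  0.9] open 0.6
[ 404.6 -196.4   72. ] [-0.48  0.06 -0.36] [ 0.001 -0.007  0.001]
[ 419.6 -206.6   72.6] [-2.29  0.06 -0.42] [ 0.001 -0.007  0.001]
[ 424.3 -209.8   73.7] [-2.87  0.06 -0.54] [ 0.001 -0.007  0.001]
[ 429.2 -213.2   74. ] [-3.45  0.06 -0.57] [ 0.001 -0.007  0.001]
[ 434.  -216.5   73.5] [-4.04  0.06 -0.53] [ 0.001 -0.007  0.001]
[ 438.7 -219.7   72.2] [-4.61  0.06 -0.4 ] [ 0.001 -0.007  0.001]
[ 443.2 -222.8   70.1] [-5.16  0.06 -0.19] [ 0.001 -0.007  0.001]
[ 447.4 -225.7   67.2] [-5.67  0.06  0.09] [ 0.001 -0.007  0.001]
[ 451.3 -228.3   63.7] [-6.14  0.06  0.44] [ 0.001 -0.007  0.001]
```

Request:
apply_moves(plan=[-1, -0.8, 0, -0.1, 0, 0, 0, -1, -1.6, 0, -0.15, 0, 0, 0, -1, -2.2, 0, -0.2, 0, 0, 0, -1, -2.8, 0, -0.25, 0, 0, 0, -1, -3.4, 0, -0.3, 0, 0, 0, -1, -4, 0, -0.25, 0, 0, 0, -1, -4.5, 0, -0.1, 0, 0, 0, -1, -5.0, 0, 0.1, 0, 0, 0])

```text
t: 11.9
eef_pos: [443.7, -224.0, 70.1]
orientation: [180.0, -0.0, 145.7]
force: [0.1, 0.5, 0.2]
opening: 0.4
grip_force: 0.4
```

Run:
```python
from h import *
P=[tw(0,-121+42*np.cos(t),32+42*np.sin(t)) for t in np.radians([57,49,41,33,25,17,10,5,0])]
go(*P)
```

```text
t 11.9 at [ 443.7 -224.    70.1] tray [np.float64(0.7), np.float64(-102.2), 70.1] F [0.1 0.5 0.2] open 0.4
[ 447.4 -225.7   67.2] [-0.41  0.07  0.29] [ 0.    -0.     0.002]
[ 451.3 -228.3   63.7] [-0.87  0.07  0.64] [ 0.    -0.     0.002]
[ 454.7 -230.6   59.6] [-1.29  0.07  1.05] [ 0.    -0.     0.002]
[ 457.6 -232.6   54.9] [-1.64  0.07  1.52] [ 0.    -0.     0.002]
[ 460.  -234.2   49.7] [-1.93  0.07  2.03] [ 0.    -0.     0.002]
[ 461.7 -235.4   44.3] [-2.14  0.07  2.58] [ 0.    -0.     0.002]
[ 462.7 -236.1   39.3] [-2.26  0.07  3.08] [ 0.    -0.     0.002]
[ 463.1 -236.4   35.7] [-2.3   0.07  3.44] [ 0.    -0.     0.002]
[ 463.2 -236.5   32. ] [-2.32  0.07  3.81] [ 0.    -0.     0.002]
```

Request:
apply_moves(plan=[-1, -0.4, 0, 0.3, 0, 0, 0, -1, -0.9, 0, 0.65, 0, 0, 0, -1, -1.3, 0, 1.05, 0, 0, 0, -1, -1.65, 0, 1.5, 0, 0, 0, -1, -1.9, 0, 2, 0, 0, 0, -1, -2.1, 0, 2.4, 0, 0, 0, -1, -2.2, 0, 2.8, 0, 0, 0, -1, -2.2, 0, 2.8, 0, 0, 0])

```text
t: 12.7
eef_pos: [461.4, -236.1, 41.7]
orientation: [180.0, -0.0, 145.7]
force: [0.9, 0.2, 0.2]
opening: 0.7
grip_force: 0.0
```

Run:
```python
from h import *
go(tw(0,-79,35.5))
c=shot('side','s2'); cv2.imwrite('pics/s2c.png',cv2.resize(cv2.imread('pics/s2.png')[160:290,170:330],None,fx=4.5,fy=4.5,interpolation=cv2.INTER_CUBIC))
```

```text
t 12.7 at [ 461.4 -236.1   41.7] tray [np.float64(0.7), np.float64(-80.7), 41.7] F [0.9 0.2 0.2] open 0.7
[ 463.2 -236.5   35.5] [-0.17  0.07  0.62] [ 0.    -0.001  0.002]
```

View pics/s2c.png

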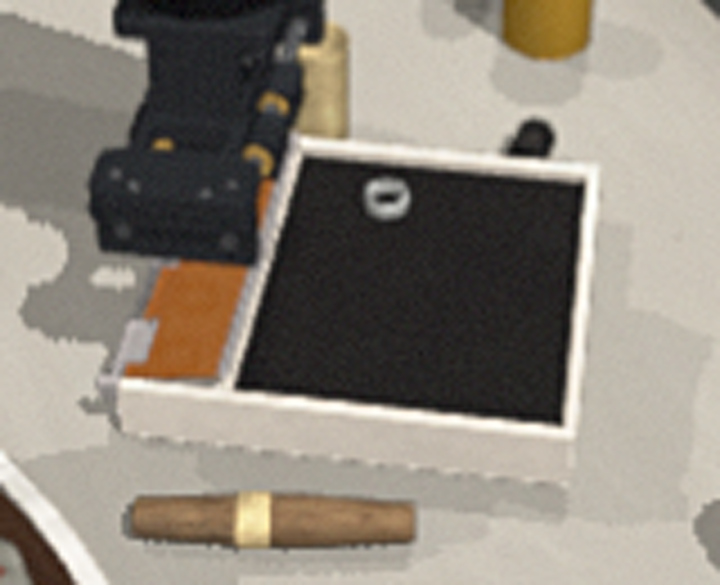

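The lid, at about (190,320) in the crop, is nearly down. I'll press gently to seat it.

Request:
apply_moves(plan=[-1, -0.3, 0, 0.2, 0, 0, 0, -1, -0.5, 0, 0.4, 0, 0, 0, -1, -0.5, 0, 0.6, 0, 0, 0, -1, -0.5, 0, 0.8, 0, 0, 0, -1, -0.5, 0, 0.8, 0, 0, 0])

```text
t: 13.25
eef_pos: [465.5, -238.9, 33.9]
orientation: [180.0, -0.0, 145.7]
force: [-0.5, 0.7, -1.3]
opening: 0.3
grip_force: 0.7
```

Request:
apply_moves(plan=[-1, 0, 0, 0.1, 0, 0, 0, -1, 0, 0, 0.15, 0, 0, 0, -1, 0, 0, 0.2, 0, 0, 0, -1, 0, 0, 0.2, 0, 0, 0])

```text
t: 13.65
eef_pos: [465.6, -238.9, 32.4]
orientation: [-180.0, -0.0, 145.7]
force: [-3.4, 1.6, 2.6]
opening: 0.7
grip_force: 2.8
```

Request:
apply_moves(plan=[-1, 0, 0, 0.07, 0, 0, 0, -1, 0, 0, 0.12, 0, 0, 0, -1, 0, 0, 0.12, 0, 0, 0])

```text
t: 13.95
eef_pos: [465.7, -239.0, 32.2]
orientation: [-180.0, 0.0, 145.7]
force: [-6.8, 4.6, 15.7]
opening: 0.6
grip_force: 9.2
```

It stops at 32.2 mm with 16 N, so the lid is seated. Lift away and check.

Request:
apply_moves(plan=[-1, 0, 0, -1, 0, 0, 0, -1, 0, 0, -3, 0, 0, 0, -1, 0, 0, -7, 0, 0, 0, -1, 0, 0, -12, 0, 0, 0, -1, 0, 0, -17, 0, 0, 0, -1, -3, 0, -20, 0, 0, 0, -1, -3, 0, -20, 0, 0, 0, -1, -3, 0, -20, 0, 0, 0])

```text
t: 14.75
eef_pos: [490.5, -256.0, 230.8]
orientation: [-180.0, 0.0, 145.7]
force: [-0.8, -0.1, 0.1]
opening: 0.5
grip_force: 0.0
```

Run:
```python
from h import *
go(); c=shot('wrist','w7')
c=shot('scene','s3'); Z=[]
for v in range(160,275):
  for u in range(195,270):
    if c['range_z'][v,u]>0:
      q=wt(w(c,u,v))
      if abs(q[0])<80 and -110<q[1]<-60: Z.append(q)
Z=np.array(Z,float)
for a in range(-110,-55,8):
  s=Z[(Z[:,1]>=a)&(Z[:,1]<a+8)]; print(a,len(s),np.median(s[:,2]) if len(s) else '')
```

```text
t 14.75 at [ 490.5 -256.   230.8] tray [np.float64(0.7), np.float64(-45.5), 230.8] F [-0.8 -0.1  0.1] open 0.5
-110 262 33.9
-102 261 33.3
-94 265 33.3
-86 261 33.3
-78 263 33.2
-70 267 33.7
-62 64 34.7
```

View pics/w7.png

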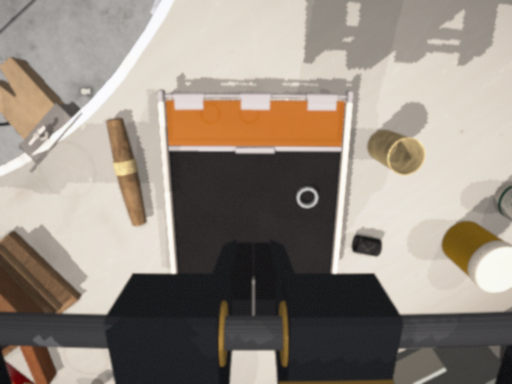

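The lid is level across its depth, the gold bands show faintly beneath it at (212,112) and (255,112), and the silver band is undisturbed at (307,197).

```bash
python3 -c "
from plant import manip; print(manip.job_done())"
```

```text
the job is handed in; nothing more can be done
None
```

I swept both gold bands into the trough and pushed the lid shut over them. The silver band and the things round the tray stayed where they were, and I handed the job in at about 15 s of the 54 s allowed.

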